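# Uncover the rinse cup with the lid lifter

## Task

The rinse cup is needed for painting: pick up the forked lifter by its handle, slip the fork under the knob of the cup's loose lid, lift the lid off and set it gently, level, into the dish of the lid rest. The lid is freshly varnished, so only the lifter may touch it, never the gripper. Then slide the fork out and stand the lifter back on the desk, leaving the lid in the rest and the cup upright where it was; disturb nothing else.

Things in the scene. Friction and masses are not known exactly. Their poses are not given: they have to be found in the camera images.
- lid: Round light-wood lid with a mushroom knob, about 80 g, lying loose on the cup. Origin: centre of the underside of its plug; z up. By height above the origin: plug 0-10 mm (diameter 40), flat disc 10-18 mm (diameter 72), neck 18-36 mm (diameter 10), knob head 36-46 mm (diameter 28, flat underside). On the cup, the disc's underside lies on the rim and the plug hangs inside.
- rinse_cup: Glass tumbler with grey rinse water drawn in it, standing loose on a fixed square cork coaster (92 mm, 5 mm thick): 64 mm across, 85 mm high, 0.3 kg. Origin: centre of its underside, z up.
- lid_rest: Fixed wooden stand for the lid: a foot 92 mm across with a shallow round dish on top, 57 mm high overall. Origin: centre of its underside on the desk, z up.
- rest_floor (a point): Centre of the flat floor of the rest's dish, 40 mm above the desk. The dish is about 84 mm across inside at the floor, a little wider at the top; its rim stands 17 mm above this floor and is 102 mm across outside. The lid lies right when its plug stands on this floor.
- lifter: Loose tool standing on the desk, 0.13 kg: a flat steel plate (x from -35 to 118 mm, 42 mm wide, 4 mm thick) whose front is a fork, with an upright wooden handle, 24 mm along x, 18 mm along y, top 102 mm above the origin (free to grip from 15 mm up). Origin: underside of the plate on the handle's axis; z up the handle, x toward the fork.
- fork_seat (a point): Point on the lifter where the axis of the lid's neck belongs when the lid hangs: on the plate's upper face, 4 mm above its underside, x = 90 mm from the handle's axis. Round it two tines, each 12 mm wide, with an 18 mm slot between, run from x = 75 to 118 mm, open toward +x; lips at x = 108-116 mm rise to 7 mm above the plate's underside.
- glue_stick: Bystander: loose orange glue stick lying on the desk, 74 mm long, 17 mm thick; origin at the centre of its underside, x along it, z up. Leave it alone.
Not all that is in view belongs to the job. What is shaped like the lid_rest but turquoise is not meant.

How it is judged:
On the way, in this order (a step that is already met when the one before it is completed fails the run):
1. the lid hangs on the lifter, its plug clear of the cup's rim and touching the cup no more (z of lid in the frame of rinse_cup above 0.088 m and contact force between lid and lifter above 0.2 N and contact force between lid and rinse_cup below 0.05 N), for 0.2 s.
2. the lid lies level in the dish of the rest, and the fork is drawn out from under the knob without touching it (horizontal distance between lid and rest_floor below 0.012 m and z of lid in the frame of rest_floor between -0.004 and 0.004 m and angle between lid's own z axis and vertical below 0.08 rad and contact force between lid and lifter below 0.05 N and horizontal distance between fork_seat and lid above 0.04 m), for 0.2 s.
At the end, for the whole second after the job is handed in: Lid level (0.08 rad) in the rest's dish: origin within 12 mm sideways and 4 mm in height of the floor's centre, at rest, not touched by the lifter. Lifter stands on its plate on the desk (within 6 mm, 0.08 rad), at rest. Cup upright (0.08 rad), within 30 mm of its start (horizontal distance between lid and rest_floor below 0.012 m and z of lid in the frame of rest_floor between -0.004 and 0.004 m and angle between each of lid, lifter, rinse_cup's own z axis and vertical below 0.08 rad and contact force between lid and lifter below 0.05 N and linear speed of each of lid, lifter below 0.02 m/s and height (world z) of lifter between -0.006 and 0.006 m and distance of rinse_cup from where it was at the start of the episode below 0.03 m).
It fails at once if the gripper or arm touches the lid (contact force between lid and the fingers above 0.5 N or contact force between lid and the arm above 0.5 N).
It fails at once if the lid is dropped or flung (faster than 0.8 m/s) (linear speed of lid above 0.8 m/s).
It fails at once if the cup is tipped by more than 0.25 rad or pushed more than 30 mm (angle between rinse_cup's own z axis and vertical above 0.25 rad or distance of rinse_cup from where it was at the start of the episode above 0.03 m).
It fails at once if the loose glue stick is pushed more than 30 mm (distance of glue_stick from where it was at the start of the episode above 0.03 m).
It also fails if it takes over 48 s, if anything falls off the work surface, if the arm or the gripper's body presses on something with over 40 N, if the wrist force passes 120 N, or if a joint passes its speed limit or range.

## Robot

A 6-joint arm with a two-finger parallel gripper is mounted at the origin on the work surface; the furniture and walls round the work are solid. World frame = base frame: x ahead of the robot, y to its left, z up, the work surface at z = 0. Lengths are in m, angles in rad, forces in N, time in s.
With the tool pointing down it reaches from about 0.4 to 0.825 m from the base axis. Payload 7 kg.
Tool frame: the origin (TCP) lies at the very end of the fingers, on their centre line; the grasp point (between the pads) lies 19 mm behind it; z points along the fingers, y is the line along which they close (so a half turn about z gives the same grasp; the last joint's range is limited). The gripper opens to 88 mm and grips with 3 to 60 N. Pads are 19 mm wide; open, the fingers measure 130 mm over their backs; the gripper's body (78 mm by 193 mm) begins 47 mm behind the grasp point.
Start: joints at [-0.944, 0.359, 0.012, 0, -1.224, -0.288], TCP at [0.224, -0.637, 0.227] pointing down, gripper open.
Joint ranges: [-3.07, 3.07], [-1.43, 2.12], [-1.02, 1.25], [-3.03, 1.67], [-3.05, -0], [-3.03, 3.03]. Speed limits (rad/s): [2.39, 2.39, 3.01, 3.14, 3.14, 3.14].

## Interface

Orientations are given as [roll, pitch, yaw] about the fixed x, y, z axes, in that order (R = Rz(yaw) Ry(pitch) Rx(roll)).
In Python, from station import * gives the robot as it stands.
- The arm moves only by the tool servo_tool, never from a script. Its argument "moves" is a list of rows, each an object of numbers: "jaw": the opening, from 0 (shut) to 1 (fully open); "dx", "dy", "dz": the shift along the world's x, y, z in m; "roll": the turn about the world's z in degrees. A call has exactly 10 rows; each row shifts and turns the commanded pose from where the row before left it; what a row does not reach is not made up. A row lasts 1/8 s, in which the tool goes at most 62.5 mm and 10.7 degrees, less where a joint would pass 70% of its speed; a pose out of reach is approached as far as the arm can. A call with a gripper value outside its range is refused whole. The fingers move at their own pace and stop on an object; "newtons" is the grip in N (left out, the last holds). Time passes only in rows, so rows that do not move let the fingers close, or fill a call up. It gives the time, the measured TCP pose, the force, the opening and the grip force at its end, in the units of the state.
- get_state(): the state, without advancing time (a new reading comes with each control period).
- grab_frame(name): name is "side" or "top" or "wrist"; returns (picture, depth): 400x640x3 uint8, red, green, blue; 400x640 float32, m along the optical axis (not along the pixel's ray), 0 where there is no reading.
- calibration(name): a dict with "intrinsics" (3x3 intrinsics, pixels), "R" (3x3) and "t" (3): a world point X has camera coordinates R X + t. Camera axes: x right, y down, z forward; pixel columns grow to the right and rows downward; lengths in m; the calibration is good to about 2 mm. A picture is of the moment at which its call begins: read the wrist's pose just before it. calibration takes no time and is no camera call; for the wrist camera it gives the pose at the moment of the call.
- job_done(): hands the job in; it is judged then, once.
The state is a dict: "t": time; "q": joint angles; "qd": joint speeds; "joint_efforts": joint torques, N m; "eef_pos": TCP position; "ee_rot": TCP orientation; "force": force on the tool from outside, world axes, zero at the start; "moment": the same for the moment, N m; "width": finger opening in m; "gripper_force": force on a finger pad.
Only numpy, scipy, OpenCV 4.12 (cv2) and the standard library are available. Lean on these libraries where they do the work, as an engineer would, in place of code of your own. Each camera call takes 0.05 s, during which the arm holds its last target. There are 200 camera calls.

## Working session

There is one attempt and no reset: what is moved stays moved. The work goes in short steps, Python scripts to look and compute and a tool call to move; the robot and the scene stay as the last step left them, time stands still between calls to the robot, and variables do not carry over. Pictures are saved under pics/ and viewed, at most 11 in all, crops included, and the job is handed in when it is done.

Besides the shell and the picture viewer there is one more tool, called after "Request:" as name([rows], argument=value, ...), one row to a line, values as JSON. servo_tool: Moves the arm, as the interface text tells. Its arguments: {"type":"object","properties":{"moves":{"type":"array","items":{"type":"object","properties":{"jaw":{"type":"number"},"dx":{"type":"number"},"dy":{"type":"number"},"dz":{"type":"number"},"roll":{"type":"number"}}}},"newtons":{"type":"number"}},"required":["moves"]}

```bash
mkdir -p pics; ls
cat > h.py <<'E'
from station import *
import numpy as np, cv2
def shot(n,f):
    c=calibration(n); p,d=grab_frame(n); cv2.imwrite('pics/'+f+'.png',p[:,:,::-1]); np.savez('pics/'+f,p=p,d=d,K=c['intrinsics'],R=c['R'],t=c['t'])
def cloud(f):
    z=np.load('pics/'+f+'.npz'); d=z['d']; v,u=np.mgrid[:400,:640]; K=z['K']
    c=np.stack([(u-K[0,2])/K[0,0]*d,(v-K[1,2])/K[1,1]*d,d],-1)
    return (c-z['t'])@z['R'],z['p'],d
E
python3 - <<'E'
from h import *
shot('top','top0'); shot('side','side0'); print(get_state())
a=cv2.imread('pics/top0.png');cv2.imwrite('pics/both.png',cv2.resize(np.vstack([a,cv2.imread('pics/side0.png')]),(480,600)))
for n in('top','side'):
    c=calibration(n);print(n,-np.array(c['R']).T@c['t'],np.array(c['R'])[2])
E
```

```text
pics
{'t': 0.1, 'q': array([-9.43950752e-01,  3.59272298e-01,  1.11544068e-02, -3.38834593e-04,
       -1.22409854e+00, -2.88090066e-01]), 'qd': array([ 0.00026613, -0.00056094,  0.00233306, -0.00065696,  0.00013134,
       -0.00051235]), 'joint_efforts': array([ 4.80056369e-04, -5.84162521e+01,  2.93751007e+01,  7.01547280e+00,
        1.02054072e-02, -5.66768222e-05]), 'eef_pos': array([ 0.22414181, -0.63622978,  0.22574041]), 'ee_rot': array([ 3.14014056e+00, -9.81025152e-05, -2.80295243e+00]), 'force': array([ 0.41952176, -0.14426979,  0.00861917]), 'moment': array([ 0.03752866, -0.01610614,  0.05038918]), 'gripper_force': 0.0, 'width': 0.08763029118237801}
top [ 0.32006143 -0.22692374  0.92996418] [ 0.23181621  0.03830792 -0.97200502]
side [ 0.55976554 -0.87046987  0.61217365] [-0.09102954  0.76551    -0.63695216]
```

View pics/top0.png

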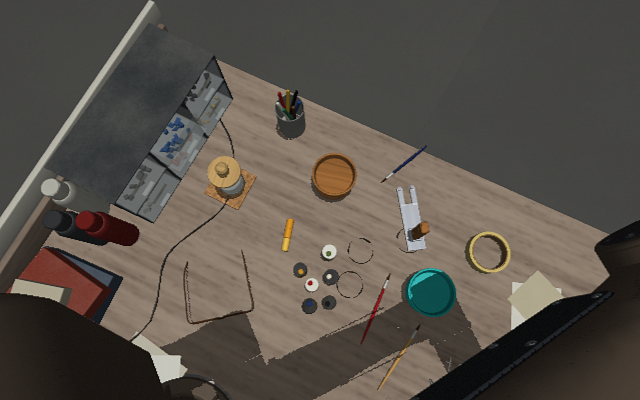

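View pics/side0.png

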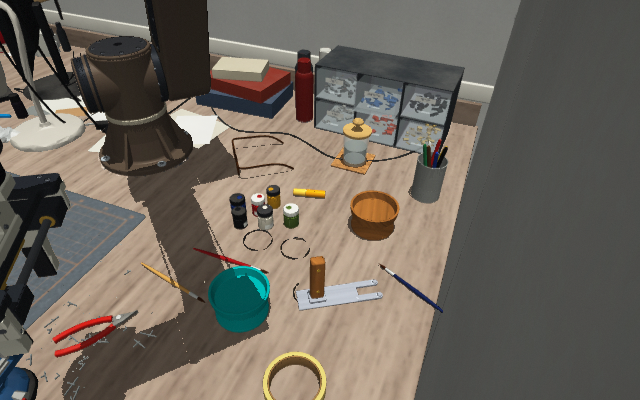

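The top picture shows the lidded cup at (223,172), the wooden rest at (334,175), the lifter with its handle at (421,229) and tines at about (405,190), the glue stick at (287,235) and the shelf to the left of the cup. The side view agrees. Next I measure these from depth.

```bash
cat > m.py <<'E'
from h import *
for f in('top0','side0'):
    X,p,d=cloud(f); P=X[d>0]; C=p[d>0].astype(int)
    def P3(u,v): return X[v,u].round(3)
    if f=='top0':
        for n,u,v in [('cup',223,172),('rest',334,175),('handle',421,229),('tine',405,192),('glue',287,235),('pens',290,115),('knob',222,169),('shelf',232,97),('shelf2',152,220),('turq',430,292),('bott',125,230),('brush',383,180)]: print(n,P3(u,v))
        c0=X[172,223];r0=X[175,334];h0=X[229,421]
    def near(c,r,z0,z1): 
        m=(np.hypot(*(P[:,:2]-c[:2]).T)<r)&(P[:,2]>z0)&(P[:,2]<z1); return P[m],C[m]
    def rect(Q): return cv2.minAreaRect((Q[:,:2]*1000).astype(np.float32))
    def circ(Q): return cv2.minEnclosingCircle((Q[:,:2]*1000).astype(np.float32))
    print(f)
    for nm,c,r,a,b in [('knobtop',c0,.06,.122,.14),('disc',c0,.06,.088,.106),('resttop',r0,.08,.052,.062),('restfloor',r0,.04,.03,.047),('handletop',h0,.05,.097,.11),('handle',h0,.06,.03,.11)]:
        Q,_=near(c,r,a,b)
        if len(Q)>5: print(nm,len(Q),Q.mean(0).round(4),'circ',np.round(circ(Q)[0],1),round(circ(Q)[1],1),'rect',rect(Q), 'z',np.percentile(Q[:,2],[5,50,95]).round(4))
    Q,q=near(h0,.16,.002,.012); k=(q.max(1)-q.min(1)<40)&(q.min(1)>110); print('plate',k.sum(),rect(Q[k]) if k.sum()>5 else '')
    S=(P[:,2]>.04)&(np.hypot(*(P[:,:2]-c0[:2]).T)<.22)&(np.hypot(*(P[:,:2]-c0[:2]).T)>.05)
    if f=='top0': np.save('pics/obs',P[S])
E
python3 m.py
```

```text
cup [0.537 0.02  0.123]
rest [ 0.601 -0.205  0.039]
handle [ 0.501 -0.404  0.101]
tine [ 0.605 -0.377 -0.004]
glue [ 0.448 -0.126  0.016]
pens [ 0.706 -0.083  0.087]
knob [0.542 0.023 0.126]
shelf [0.762 0.081 0.007]
shelf2 [0.425 0.186 0.011]
turq [ 0.383 -0.454  0.04 ]
bott [0.386 0.209 0.07 ]
brush [ 0.621 -0.32   0.006]
top0
knobtop 90 [0.5457 0.0277 0.1245] circ [546.4  26.2] 13.2 rect ((545.8401489257812, 27.192882537841797), (22.91075897216797, 22.276386260986328), 89.056884765625) z [0.1224 0.1245 0.1267]
disc 719 [0.5442 0.0259 0.0967] circ [546.4  28.2] 36.2 rect ((545.9935302734375, 27.632963180541992), (70.09745788574219, 70.56356811523438), 16.066579818725586) z [0.0942 0.0968 0.0993]
resttop 316 [ 0.6013 -0.2043  0.0558] circ [ 599.  -203.6] 50.7 rect ((598.7396850585938, -203.52215576171875), (99.55254364013672, 99.6548080444336), 55.09151077270508) z [0.053  0.0558 0.0585]
restfloor 918 [ 0.6009 -0.2049  0.0392] circ [ 601.2 -204.8] 40.0 rect ((601.0640258789062, -204.78372192382812), (79.5770492553711, 77.90278625488281), 10.844274520874023) z [0.0367 0.0392 0.0417]

[... 1086 characters left out ...]
estfloor 634 [ 0.601  -0.2007  0.0387] circ [ 601. -203.] 39.4 rect ((600.7816772460938, -199.38528442382812), (77.9588623046875, 67.13134002685547), 4.706127643585205) z [0.0371 0.0387 0.0403]
handletop 124 [ 0.5066 -0.4135  0.1003] circ [ 506.5 -412.1] 12.7 rect ((506.1443176269531, -411.8755187988281), (22.862668991088867, 18.49863624572754), 17.725770950317383) z [0.0977 0.1003 0.1025]
handle 508 [ 0.5075 -0.4181  0.0732] circ [ 506.7 -413. ] 13.2 rect ((506.85089111328125, -412.5179138183594), (24.22911262512207, 19.700037002563477), 15.899717330932617) z [0.0352 0.076  0.1015]
plate 1117 ((513.46337890625, -390.07366943359375), (272.2872009277344, 95.15705871582031), 7.459400653839111)
```

Run:
```python
from h import *
for f in('top0','side0'):
    X,p,d=cloud(f); p=p.astype(int)
    m=(d>0)&(np.hypot(X[...,0]-.54,X[...,1]+.397)<.11)&(X[...,2]<.015)
    sat=p.max(2)-p.min(2)
    k=m&(sat<28)&(p.min(2)>(110))
    n,l,st,_=cv2.connectedComponentsWithStats(k.astype(np.uint8)); 
    i=1+np.argmax(st[1:,4]); Q=X[l==i]
    # project on plane z=.004 to kill depth noise
    z=np.load('pics/'+f+'.npz'); C=-z['R'].T@z['t']; Q=C+(Q-C)*((.004-C[2])/(Q[:,2]-C[2]))[:,None]
    r=cv2.minAreaRect((Q[:,:2]*1000).astype(np.float32)); 
    c,s,v=np.linalg.svd(Q[:,:2]-Q[:,:2].mean(0),full_matrices=False)
    print(f,len(Q),st[1:,4],r,np.degrees(np.arctan2(v[0,1],v[0,0])))
    box=cv2.boxPoints(r); e=box[1]-box[0]; print(box.round(1))
```

```text
top0 886 [886] ((546.5042114257812, -398.33709716796875), (154.65972900390625, 44.98100280761719), 18.80272674560547) -162.34737681788334
[[ 466.1 -402. ]
 [ 480.6 -444.6]
 [ 627.  -394.7]
 [ 612.5 -352.1]]
side0 1336 [   1 1336    1] ((546.4066162109375, -400.4602355957031), (153.14108276367188, 45.399986267089844), 18.315250396728516) -159.93110769973347
[[ 466.6 -403. ]
 [ 480.8 -446.1]
 [ 626.2 -397.9]
 [ 612.  -354.8]]
```

Request:
servo_tool([
  {"dx":0.02,"dy":0.016,"dz":-0.005,"jaw":1,"roll":-1},
  {"dx":0.036,"dy":0.029,"dz":-0.01},
  {"dx":0.036,"dy":0.029,"dz":-0.01},
  {"dx":0.036,"dy":0.029,"dz":-0.01},
  {"dx":0.036,"dy":0.029,"dz":-0.01},
  {"dx":0.036,"dy":0.029,"dz":-0.01},
  {"dx":0.036,"dy":0.028,"dz":-0.01},
  {"dx":0.03,"dy":0.023,"dz":-0.01},
  {"dx":0.017,"dy":0.013,"dz":-0.01},
  {},
], newtons=45)

```text
$.moves[1]: bad value
```

Request:
servo_tool([
  {"dx":0.02,"dy":0.016,"dz":-0.005,"jaw":1,"roll":-1},
  {"dx":0.036,"dy":0.029,"dz":-0.01,"jaw":1,"roll":0},
  {"dx":0.036,"dy":0.029,"dz":-0.01,"jaw":1,"roll":0},
  {"dx":0.036,"dy":0.029,"dz":-0.01,"jaw":1,"roll":0},
  {"dx":0.036,"dy":0.029,"dz":-0.01,"jaw":1,"roll":0},
  {"dx":0.036,"dy":0.029,"dz":-0.01,"jaw":1,"roll":0},
  {"dx":0.036,"dy":0.028,"dz":-0.01,"jaw":1,"roll":0},
  {"dx":0.03,"dy":0.023,"dz":-0.01,"jaw":1,"roll":0},
  {"dx":0.017,"dy":0.013,"dz":-0.01,"jaw":1,"roll":0},
  {"dx":0,"dy":0,"dz":0,"jaw":1,"roll":0},
], newtons=45)

```text
t: 1.35
eef_pos: [0.5077, -0.4104, 0.1401]
ee_rot: [3.14, -0.002, -2.819]
force: [0.2, -0.7, 0.3]
width: 0.0875
gripper_force: 0.0
```

Request:
servo_tool([
  {"dx":0,"dy":-0.001,"dz":-0.015,"jaw":1,"roll":0},
  {"dx":0,"dy":0,"dz":-0.025,"jaw":1,"roll":0},
  {"dx":0,"dy":0,"dz":-0.025,"jaw":1,"roll":0},
  {"dx":0,"dy":0,"dz":-0.018,"jaw":1,"roll":0},
  {"dx":0,"dy":0,"dz":-0.008,"jaw":1,"roll":0},
  {"dx":0,"dy":0,"dz":0,"jaw":1,"roll":0},
  {"dx":0,"dy":0,"dz":0,"jaw":0.6,"roll":0},
  {"dx":0,"dy":0,"dz":0,"jaw":0.4,"roll":0},
  {"dx":0,"dy":0,"dz":0,"jaw":0.25,"roll":0},
  {"dx":0,"dy":0,"dz":0,"jaw":0.1,"roll":0},
])

```text
t: 2.6
eef_pos: [0.5074, -0.4126, 0.0508]
ee_rot: [-3.141, 0.0, -2.82]
force: [0.1, 0.7, 0.2]
width: 0.0533
gripper_force: 0.0
```

Request:
servo_tool([
  {"dx":0,"dy":0,"dz":0,"jaw":0,"roll":0},
  {"dx":0,"dy":0,"dz":0,"jaw":0,"roll":0},
  {"dx":0,"dy":0,"dz":0,"jaw":0,"roll":0},
  {"dx":0,"dy":0,"dz":0.005,"jaw":0,"roll":0},
  {"dx":0,"dy":0,"dz":0.02,"jaw":0,"roll":0},
  {"dx":0,"dy":0,"dz":0.03,"jaw":0,"roll":0},
  {"dx":0,"dy":0,"dz":0.03,"jaw":0,"roll":0},
  {"dx":0,"dy":0,"dz":0.015,"jaw":0,"roll":0},
  {"dx":0,"dy":0,"dz":0,"jaw":0,"roll":0},
  {"dx":0,"dy":0,"dz":0,"jaw":0,"roll":0},
])

```text
t: 3.85
eef_pos: [0.5067, -0.4121, 0.1492]
ee_rot: [3.14, -0.001, -2.821]
force: [0.5, -0.0, -2.4]
width: 0.0179
gripper_force: 45.0
```

Request:
servo_tool([
  {"dx":-0.002,"dy":0.012,"dz":0.005,"jaw":0,"roll":2},
  {"dx":-0.004,"dy":0.028,"dz":0,"jaw":0,"roll":4},
  {"dx":-0.006,"dy":0.038,"dz":0,"jaw":0,"roll":5.5},
  {"dx":-0.006,"dy":0.04,"dz":0,"jaw":0,"roll":6},
  {"dx":-0.006,"dy":0.04,"dz":0,"jaw":0,"roll":6},
  {"dx":-0.006,"dy":0.04,"dz":0,"jaw":0,"roll":6},
  {"dx":-0.006,"dy":0.038,"dz":0,"jaw":0,"roll":6},
  {"dx":-0.005,"dy":0.036,"dz":0,"jaw":0,"roll":4},
  {"dx":-0.002,"dy":0.022,"dz":0,"jaw":0,"roll":2},
  {"dx":0,"dy":0,"dz":0,"jaw":0,"roll":0},
])

```text
t: 5.1
eef_pos: [0.4637, -0.1172, 0.1555]
ee_rot: [3.141, 0.0, -2.092]
force: [0.4, -1.2, -1.1]
width: 0.0177
gripper_force: 45.0
```

Run:
```python
from h import *
shot('top','top1'); shot('side','side1'); s=get_state(); print(s['t'],s['eef_pos'],s['ee_rot'])
a=cv2.imread('pics/top1.png')[90:290,120:360]; b=cv2.imread('pics/side1.png')[60:260,240:480]
cv2.imwrite('pics/c1.png',cv2.resize(np.vstack([a,b]),None,fx=1.5,fy=1.5))
```

```text
5.2 [ 0.4640675  -0.1184124   0.15546836] [ 3.14141027e+00 -1.82856502e-04 -2.09474035e+00]
```

View pics/c1.png

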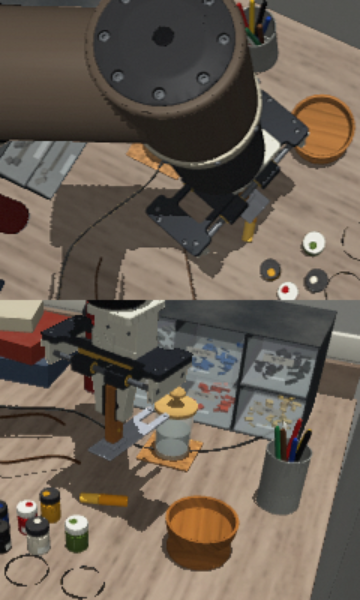

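The top view is blocked by the arm. The side view (lower half of the picture) shows the plate level, pointing at the lid, tine tips just short of the disc at about (170,408). I'll measure both in that camera and check the wrist view.

```bash
cat > pl.py <<'E'
from h import *
import sys
def plate(f,h,zc,yaw):
    # h: handle xy expected, zc: plate top height expected
    X,p,d=cloud(f); p=p.astype(int)
    z=np.load('pics/'+f+'.npz'); C=-z['R'].T@z['t']
    a=np.radians(yaw); rel=X[...,:2]-h; lx=rel@[np.cos(a),np.sin(a)]; ly=rel@[-np.sin(a),np.cos(a)]
    m=(d>0)&(lx>-.05)&(lx<.135)&(abs(ly)<.035)&(abs(X[...,2]-zc)<.012)&(p.max(2)-p.min(2)<35)&(p.min(2)>70)
    n,l,st,_=cv2.connectedComponentsWithStats(m.astype(np.uint8)); m=l==1+np.argmax(st[1:,4]); Q=X[m]
    A=np.c_[lx[m],ly[m],np.ones(len(Q))]; 
    w=np.ones(len(Q),bool)
    for _ in range(4):
        c=np.linalg.lstsq(A[w],Q[w,2],rcond=None)[0]; w=abs(A@c-Q[:,2])<.003
    print(f,'n',len(Q),'pitch/roll slope',c[:2].round(4),'z at handle',c[2].round(4),'z at seat',(c[2]+.09*c[0]).round(4),'z5..95',np.percentile(Q[:,2],[5,50,95]).round(4))
    Qp=C+(Q-C)*((zc-C[2])/(Q[:,2]-C[2]))[:,None]
    r=cv2.minAreaRect((Qp[:,:2]*1000).astype(np.float32)); print(r,cv2.boxPoints(r).round(1).tolist())
    return m
E
python3 - <<'E'
from pl import *
m=plate('side1',np.array([.464,-.1184]),.108,60)
X,p,d=cloud('side1')
for nm,a,b in(('disc',.088,.106),('knob',.12,.14)):
    k=(d>0)&(np.hypot(X[...,0]-.546,X[...,1]-.025)<.05)&(X[...,2]>a)&(X[...,2]<b)&(p[...,0].astype(int)-p[...,2]>50)
    Q=X[k]; print(nm,k.sum(),cv2.minEnclosingCircle((Q[:,:2]*1000).astype(np.float32)),np.percentile(Q[:,2],[5,25,50,75,95]).round(4))
shot('wrist','w1')
E
```

```text
side1 n 582 pitch/roll slope [-0.0053  0.0119] z at handle 0.1066 z at seat 0.1061 z5..95 [0.1042 0.1065 0.1119]
((485.6739807128906, -85.39144134521484), (155.35556030273438, 45.22869110107422), 60.435935974121094) [[427.70001220703125, -141.8000030517578], [467.0, -164.10000610351562], [543.7000122070312, -29.0], [504.29998779296875, -6.699999809265137]]
disc 316 ((548.136474609375, 26.254533767700195), 36.9395866394043) [0.0935 0.0954 0.0963 0.097  0.0982]
knob 39 ((548.59228515625, 22.280941009521484), 12.115885734558105) [0.1206 0.1215 0.1232 0.1244 0.1257]
```

View pics/w1.png

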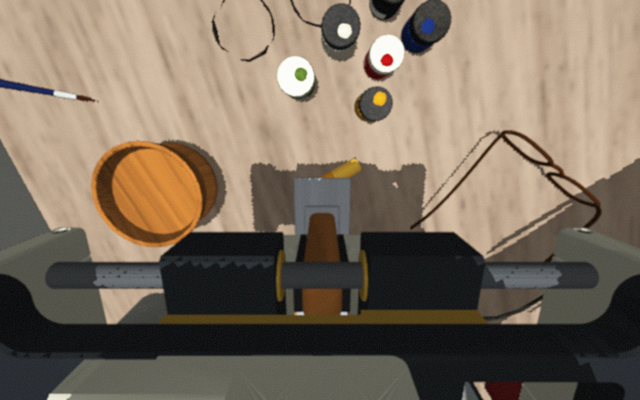

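The wrist camera only sees the back of the plate, so it is no help here. The plate is level with its underside at about 0.104, and the side-frame lateral error is about 2 mm. I'll correct that and advance most of the way.

Request:
servo_tool([
  {"dx":-0.0015,"dy":0.001,"dz":-0.001,"jaw":0,"roll":0},
  {"dx":0.002,"dy":0.0035,"dz":0,"jaw":0,"roll":0},
  {"dx":0.004,"dy":0.007,"dz":0,"jaw":0,"roll":0},
  {"dx":0.004,"dy":0.007,"dz":0,"jaw":0,"roll":0},
  {"dx":0.004,"dy":0.007,"dz":0,"jaw":0,"roll":0},
  {"dx":0.004,"dy":0.007,"dz":0,"jaw":0,"roll":0},
  {"dx":0.003,"dy":0.0052,"dz":0,"jaw":0,"roll":0},
  {"dx":0.002,"dy":0.0035,"dz":0,"jaw":0,"roll":0},
  {"dx":0,"dy":0,"dz":0,"jaw":0,"roll":0},
  {"dx":0,"dy":0,"dz":0,"jaw":0,"roll":0},
])

```text
t: 6.5
eef_pos: [0.4857, -0.0775, 0.1545]
ee_rot: [3.141, -0.0, -2.096]
force: [1.3, -0.1, -1.2]
width: 0.0181
gripper_force: 45.0
```

Run:
```python
from pl import *
shot('side','side2'); s=get_state(); print(s['t'],s['eef_pos'],s['ee_rot'],s['force'])
m=plate('side2',s['eef_pos'][:2],.107,60)
a=cv2.imread('pics/side2.png')[90:190,290:410]; cv2.imwrite('pics/c2.png',cv2.resize(a,None,fx=5,fy=5,interpolation=cv2.INTER_CUBIC))
```

```text
6.55 [ 0.48568928 -0.07754827  0.15456259] [ 3.14155728e+00 -1.53973702e-05 -2.09610469e+00] [ 0.18990902 -0.12059244 -1.40946584]
side2 n 528 pitch/roll slope [-0.003   0.0106] z at handle 0.1055 z at seat 0.1052 z5..95 [0.1031 0.1055 0.1103]
((507.00860595703125, -44.39318084716797), (157.2183837890625, 44.439456939697266), 59.791046142578125) [[448.29998779296875, -101.0999984741211], [486.70001220703125, -123.5], [565.7999877929688, 12.399999618530273], [527.4000244140625, 34.70000076293945]]
```

View pics/c2.png

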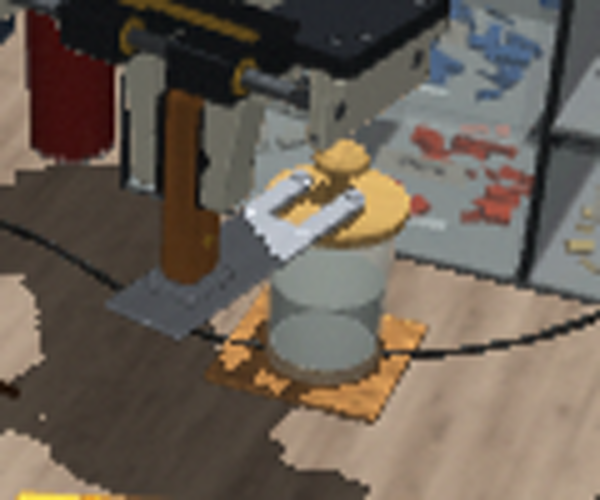

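The tine tips, at (303,182) and (355,198) in the crop, straddle the knob's neck at (338,188), with the fork lying between disc and knob. The remaining advance is about 31 mm and the lateral error is under 1 mm.

Request:
servo_tool([
  {"dx":0.001,"dy":0.002,"dz":0,"jaw":0,"roll":0},
  {"dx":0.002,"dy":0.0038,"dz":0,"jaw":0,"roll":0},
  {"dx":0.003,"dy":0.0052,"dz":0,"jaw":0,"roll":0},
  {"dx":0.003,"dy":0.0052,"dz":0,"jaw":0,"roll":0},
  {"dx":0.003,"dy":0.0052,"dz":0,"jaw":0,"roll":0},
  {"dx":0.002,"dy":0.0035,"dz":0,"jaw":0,"roll":0},
  {"dx":0.001,"dy":0.0018,"dz":0,"jaw":0,"roll":0},
  {"dx":0,"dy":0,"dz":0,"jaw":0,"roll":0},
  {"dx":0,"dy":0,"dz":0,"jaw":0,"roll":0},
  {"dx":0,"dy":0,"dz":0,"jaw":0,"roll":0},
])

```text
t: 7.8
eef_pos: [0.5008, -0.0508, 0.1546]
ee_rot: [-3.142, 0.0, -2.096]
force: [-0.5, -0.4, -0.9]
width: 0.0179
gripper_force: 45.0
```

Run:
```python
from pl import *
shot('side','side3'); s=get_state(); print(s['t'],s['eef_pos'],s['ee_rot'],s['force'])
m=plate('side3',s['eef_pos'][:2],.107,60)
a=cv2.imread('pics/side3.png')[90:190,290:410]; cv2.imwrite('pics/c3.png',cv2.resize(a,None,fx=5,fy=5,interpolation=cv2.INTER_CUBIC))
```

```text
7.85 [ 0.50073703 -0.05084925  0.15458377] [-3.14157572e+00  1.71198033e-05 -2.09612382e+00] [ 0.14347917 -0.45771548 -1.02797416]
side3 n 466 pitch/roll slope [-0.0033  0.0107] z at handle 0.1054 z at seat 0.1051 z5..95 [0.1035 0.1054 0.1107]
((521.9854736328125, -18.98553466796875), (155.20736694335938, 45.08170700073242), 60.79399108886719) [[464.3999938964844, -75.69999694824219], [503.79998779296875, -97.69999694824219], [579.5, 37.79999923706055], [540.2000122070312, 59.79999923706055]]
```

View pics/c3.png

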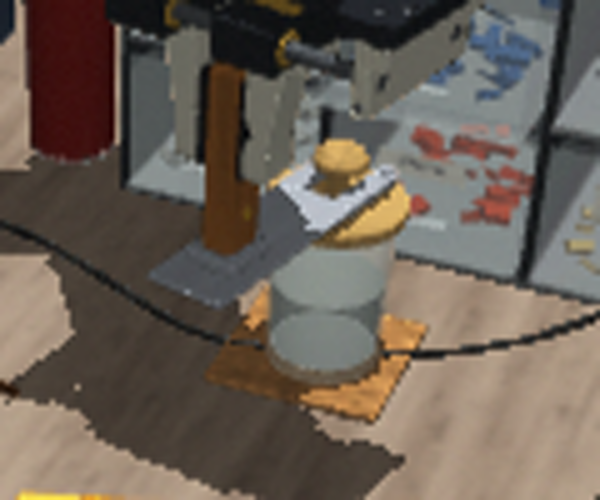

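The knob sits over the fork, with the neck in the slot about 2 mm from the seat. I'll advance 1 mm more, then lift gently.

Request:
servo_tool([
  {"dx":0.0005,"dy":0.001,"dz":0.002,"jaw":0,"roll":0},
  {"dx":0,"dy":0,"dz":0.003,"jaw":0,"roll":0},
  {"dx":0,"dy":0,"dz":0.002,"jaw":0,"roll":0},
  {"dx":0,"dy":0,"dz":0.0015,"jaw":0,"roll":0},
  {"dx":0,"dy":0,"dz":0.0015,"jaw":0,"roll":0},
  {"dx":0,"dy":0,"dz":0.003,"jaw":0,"roll":0},
  {"dx":0,"dy":0,"dz":0.005,"jaw":0,"roll":0},
  {"dx":0,"dy":0,"dz":0.007,"jaw":0,"roll":0},
  {"dx":0,"dy":0,"dz":0.008,"jaw":0,"roll":0},
  {"dx":0,"dy":0,"dz":0.005,"jaw":0,"roll":0},
])

```text
t: 9.1
eef_pos: [0.5016, -0.0497, 0.1934]
ee_rot: [-3.141, 0.001, -2.096]
force: [0.2, 0.1, -2.5]
width: 0.018
gripper_force: 45.0
```

Request:
servo_tool([
  {"dx":0,"dy":0,"dz":0.003,"jaw":0,"roll":0},
  {"dx":0,"dy":0,"dz":0,"jaw":0,"roll":0},
  {"dx":0,"dy":0,"dz":0,"jaw":0,"roll":0},
  {"dx":0,"dy":0,"dz":0,"jaw":0,"roll":0},
  {"dx":0,"dy":0,"dz":0,"jaw":0,"roll":0},
  {"dx":0,"dy":0,"dz":0,"jaw":0,"roll":0},
  {"dx":0,"dy":0,"dz":0,"jaw":0,"roll":0},
  {"dx":0,"dy":0,"dz":0,"jaw":0,"roll":0},
  {"dx":0,"dy":0,"dz":0,"jaw":0,"roll":0},
  {"dx":0,"dy":0,"dz":0,"jaw":0,"roll":0},
])

```text
t: 10.35
eef_pos: [0.5013, -0.0497, 0.1956]
ee_rot: [-3.142, 0.0, -2.096]
force: [-0.0, 0.2, -1.7]
width: 0.0177
gripper_force: 45.0
```

Run:
```python
from pl import *
shot('side','side4'); s=get_state(); print(s['t'],s['eef_pos'],s['ee_rot'],s['force'])
m=plate('side4',s['eef_pos'][:2],s['eef_pos'][2]-.049,60)
a=cv2.imread('pics/side4.png')[80:190,290:410]; cv2.imwrite('pics/c4.png',cv2.resize(a,None,fx=5,fy=5,interpolation=cv2.INTER_CUBIC))
```

```text
10.4 [ 0.50131357 -0.04971147  0.19556927] [-3.14159161e+00 -6.61723176e-06 -2.09592724e+00] [ 0.09951785  0.04085191 -1.93212302]
side4 n 465 pitch/roll slope [-0.0045  0.0094] z at handle 0.1465 z at seat 0.1461 z5..95 [0.1442 0.1465 0.1519]
((522.9961547851562, -15.296401977539062), (157.81202697753906, 45.22103500366211), 60.14657211303711) [[464.1000061035156, -72.5], [503.29998779296875, -95.0], [581.9000244140625, 41.900001525878906], [542.7000122070312, 64.4000015258789]]
```

View pics/c4.png

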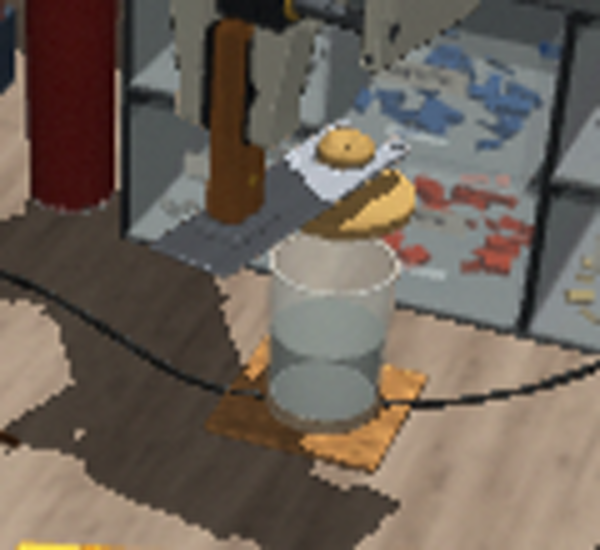

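The lid hangs level, clear of the cup rim, and the cup has not moved. Next I carry it to the rest, a shift of about (+53.5, −231) mm.

Request:
servo_tool([
  {"dx":0.001,"dy":-0.004,"dz":0,"jaw":0,"roll":0},
  {"dx":0.002,"dy":-0.009,"dz":0,"jaw":0,"roll":0},
  {"dx":0.003,"dy":-0.014,"dz":0,"jaw":0,"roll":0},
  {"dx":0.004,"dy":-0.018,"dz":0,"jaw":0,"roll":0},
  {"dx":0.005,"dy":-0.02,"dz":0,"jaw":0,"roll":0},
  {"dx":0.005,"dy":-0.02,"dz":0,"jaw":0,"roll":0},
  {"dx":0.005,"dy":-0.02,"dz":0,"jaw":0,"roll":0},
  {"dx":0.005,"dy":-0.02,"dz":0,"jaw":0,"roll":0},
  {"dx":0.005,"dy":-0.02,"dz":0,"jaw":0,"roll":0},
  {"dx":0.004,"dy":-0.02,"dz":0,"jaw":0,"roll":0},
])

```text
t: 11.65
eef_pos: [0.5404, -0.2164, 0.1954]
ee_rot: [3.141, -0.0, -2.096]
force: [0.3, 0.5, -1.5]
width: 0.018
gripper_force: 45.0
```

Request:
servo_tool([
  {"dx":0.004,"dy":-0.018,"dz":0,"jaw":0,"roll":0},
  {"dx":0.0035,"dy":-0.015,"dz":0,"jaw":0,"roll":0},
  {"dx":0.003,"dy":-0.012,"dz":0,"jaw":0,"roll":0},
  {"dx":0.002,"dy":-0.009,"dz":0,"jaw":0,"roll":0},
  {"dx":0.001,"dy":-0.006,"dz":0,"jaw":0,"roll":0},
  {"dx":0.001,"dy":-0.004,"dz":0,"jaw":0,"roll":0},
  {"dx":0,"dy":-0.002,"dz":0,"jaw":0,"roll":0},
  {"dx":0,"dy":0,"dz":0,"jaw":0,"roll":0},
  {"dx":0,"dy":0,"dz":0,"jaw":0,"roll":0},
  {"dx":0,"dy":0,"dz":0,"jaw":0,"roll":0},
])

```text
t: 12.9
eef_pos: [0.5548, -0.2805, 0.1956]
ee_rot: [-3.141, 0.0, -2.096]
force: [-0.4, 0.4, -1.3]
width: 0.0179
gripper_force: 45.0
```

Run:
```python
from pl import *
shot('side','side5'); s=get_state(); print(s['t'],s['eef_pos'],s['ee_rot'],s['force'])
m=plate('side5',s['eef_pos'][:2],s['eef_pos'][2]-.049,60)
X,p,d=cloud('side5'); p=p.astype(int); e=s['eef_pos']
L=e[:2]+[.045,.0767]
k=(d>0)&(np.hypot(*(X[...,:2]-L).transpose(2,0,1))<.03)&(X[...,2]>e[2]-.045)&(X[...,2]<e[2]-.03)&(p[...,0]-p[...,2]>50)
Q=X[k]; print(k.sum(),L,cv2.minEnclosingCircle((Q[:,:2]*1000).astype(np.float32)),np.median(Q,0))
R=np.array([.5997,-.2042]); k=(d>0)&(np.hypot(*(X[...,:2]-R).transpose(2,0,1))<.06)&(X[...,2]>.052)&(X[...,2]<.062)
print(cv2.minEnclosingCircle((X[k][:,:2]*1000).astype(np.float32)))
a=cv2.imread('pics/side5.png')[110:250,290:430]; cv2.imwrite('pics/c5.png',cv2.resize(a,None,fx=4,fy=4,interpolation=cv2.INTER_CUBIC))
```

```text
12.95 [ 0.5548153  -0.28056283  0.19559882] [-3.14158517e+00  1.88796163e-05 -2.09570375e+00] [ 0.36656671 -0.18118041 -1.77617296]
side5 n 780 pitch/roll slope [-0.0008  0.0112] z at handle 0.1464 z at seat 0.1463 z5..95 [0.1447 0.1464 0.1522]
((574.9891357421875, -245.699951171875), (154.9912872314453, 44.11065673828125), 59.3021125793457) [[516.5, -301.1000061035156], [554.4000244140625, -323.6000061035156], [633.5, -190.3000030517578], [595.5999755859375, -167.8000030517578]]
93 [ 0.5998153  -0.20386283] ((600.8815307617188, -207.94419860839844), 12.634572982788086) [ 0.60027444 -0.21040244  0.15477923]
((600.2080078125, -206.610107421875), 51.75162124633789)
```

View pics/c5.png

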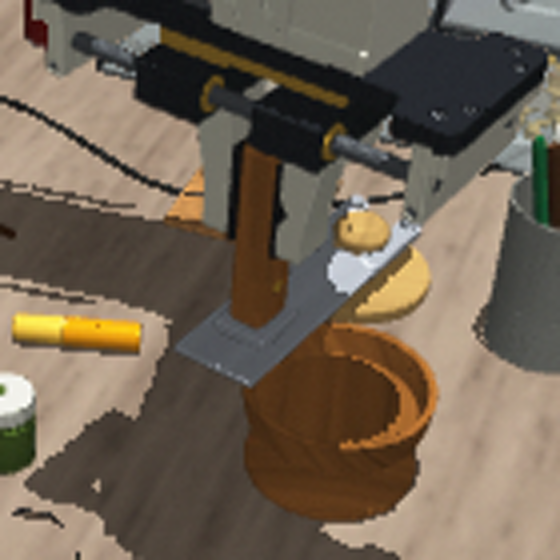

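The knob is centred over the rest within about 1–2 mm and the lid is level. I'll lower it, slowing before contact, then go on until the fork is clear of the knob.

Request:
servo_tool([
  {"dx":0,"dy":0,"dz":-0.004,"jaw":0,"roll":0},
  {"dx":0,"dy":0,"dz":-0.008,"jaw":0,"roll":0},
  {"dx":0,"dy":0,"dz":-0.01,"jaw":0,"roll":0},
  {"dx":0,"dy":0,"dz":-0.01,"jaw":0,"roll":0},
  {"dx":0,"dy":0,"dz":-0.01,"jaw":0,"roll":0},
  {"dx":0,"dy":0,"dz":-0.009,"jaw":0,"roll":0},
  {"dx":0,"dy":0,"dz":-0.007,"jaw":0,"roll":0},
  {"dx":0,"dy":0,"dz":-0.004,"jaw":0,"roll":0},
  {"dx":0,"dy":0,"dz":-0.002,"jaw":0,"roll":0},
  {"dx":0,"dy":0,"dz":-0.002,"jaw":0,"roll":0},
])

```text
t: 14.2
eef_pos: [0.555, -0.2808, 0.1297]
ee_rot: [-3.141, 0.0, -2.096]
force: [0.1, -0.1, -2.0]
width: 0.0176
gripper_force: 45.0
```

Request:
servo_tool([
  {"dx":0,"dy":0,"dz":-0.002,"jaw":0,"roll":0},
  {"dx":0,"dy":0,"dz":-0.0015,"jaw":0,"roll":0},
  {"dx":0,"dy":0,"dz":-0.0015,"jaw":0,"roll":0},
  {"dx":0,"dy":0,"dz":-0.0015,"jaw":0,"roll":0},
  {"dx":0,"dy":0,"dz":-0.002,"jaw":0,"roll":0},
  {"dx":0,"dy":0,"dz":-0.002,"jaw":0,"roll":0},
  {"dx":0,"dy":0,"dz":-0.002,"jaw":0,"roll":0},
  {"dx":0,"dy":0,"dz":-0.0015,"jaw":0,"roll":0},
  {"dx":0,"dy":0,"dz":0,"jaw":0,"roll":0},
  {"dx":0,"dy":0,"dz":0,"jaw":0,"roll":0},
])

```text
t: 15.45
eef_pos: [0.5548, -0.2807, 0.1156]
ee_rot: [-3.142, -0.0, -2.096]
force: [-0.4, 0.7, -1.9]
width: 0.018
gripper_force: 45.0
```

Run:
```python
from pl import *
shot('side','side6'); s=get_state(); print(s['t'],s['eef_pos'],s['ee_rot'],s['force'])
m=plate('side6',s['eef_pos'][:2],s['eef_pos'][2]-.049,60)
X,p,d=cloud('side6'); p=p.astype(int); e=s['eef_pos']
L=e[:2]+[.045,.0767]
k=(d>0)&(np.hypot(*(X[...,:2]-L).transpose(2,0,1))<.025)&(X[...,2]>.07)&(X[...,2]<.1)&(p[...,0]-p[...,2]>50)
Q=X[k]; print(k.sum(),cv2.minEnclosingCircle((Q[:,:2]*1000).astype(np.float32)),np.percentile(Q[:,2],[5,50,95]))
a=cv2.imread('pics/side6.png')[140:250,310:430]; cv2.imwrite('pics/c6.png',cv2.resize(a,None,fx=5,fy=5,interpolation=cv2.INTER_CUBIC))
```

```text
15.5 [ 0.55487073 -0.28073453  0.11564666] [-3.14147220e+00  2.68562711e-05 -2.09593142e+00] [-0.32013634 -0.59597093 -1.497205  ]
side6 n 673 pitch/roll slope [-0.0035  0.0054] z at handle 0.0664 z at seat 0.066 z5..95 [0.0645 0.0664 0.0723]
((572.6943969726562, -250.492919921875), (144.48495483398438, 42.17938995361328), 59.29387664794922) [[517.7000122070312, -301.79998779296875], [553.9000244140625, -323.3999938964844], [627.7000122070312, -199.10000610351562], [591.5, -177.60000610351562]]
78 ((600.2700805664062, -208.5635223388672), 11.869585037231445) [0.07711425 0.08241869 0.0856355 ]
```

View pics/c6.png

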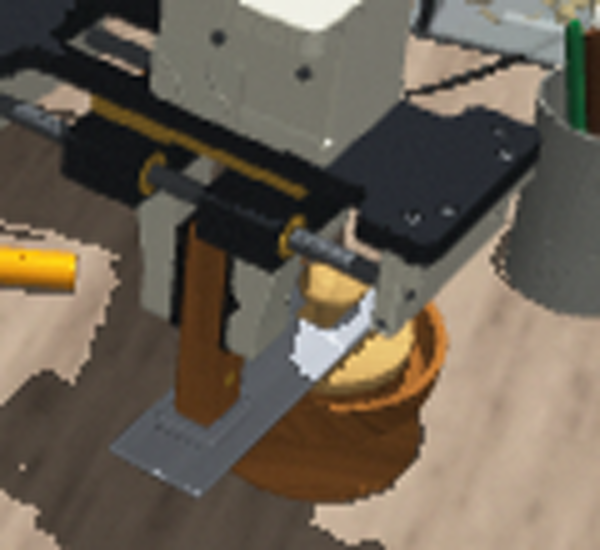

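The lid is seated in the dish (knob top about 0.086), and the fork hangs free between disc and knob. Now I draw it straight back.

Request:
servo_tool([
  {"dx":-0.001,"dy":-0.0017,"dz":0,"jaw":0,"roll":0},
  {"dx":-0.003,"dy":-0.0052,"dz":0,"jaw":0,"roll":0},
  {"dx":-0.005,"dy":-0.0087,"dz":0,"jaw":0,"roll":0},
  {"dx":-0.006,"dy":-0.0104,"dz":0,"jaw":0,"roll":0},
  {"dx":-0.006,"dy":-0.0104,"dz":0,"jaw":0,"roll":0},
  {"dx":-0.006,"dy":-0.0104,"dz":0,"jaw":0,"roll":0},
  {"dx":-0.006,"dy":-0.0104,"dz":0,"jaw":0,"roll":0},
  {"dx":-0.006,"dy":-0.0104,"dz":0,"jaw":0,"roll":0},
  {"dx":-0.005,"dy":-0.0087,"dz":0,"jaw":0,"roll":0},
  {"dx":-0.003,"dy":-0.0052,"dz":0,"jaw":0,"roll":0},
])

```text
t: 16.75
eef_pos: [0.5074, -0.3628, 0.1155]
ee_rot: [3.141, -0.0, -2.096]
force: [1.0, 0.8, -1.3]
width: 0.0177
gripper_force: 45.0
```

Run:
```python
from pl import *
shot('side','side7'); s=get_state(); print(s['t'],s['eef_pos'],s['ee_rot'],s['force'])
m=plate('side7',s['eef_pos'][:2],s['eef_pos'][2]-.049,60)
a=cv2.imread('pics/side7.png')[140:310,250:450]; cv2.imwrite('pics/c7.png',cv2.resize(a,None,fx=3.5,fy=3.5,interpolation=cv2.INTER_CUBIC))
```

```text
16.8 [ 0.50723806 -0.36311424  0.11555248] [ 3.14151857e+00 -9.23302212e-05 -2.09655339e+00] [-0.69329533  0.62874124 -0.36761978]
side7 n 769 pitch/roll slope [-0.0028  0.0047] z at handle 0.0663 z at seat 0.0661 z5..95 [0.0645 0.0664 0.0723]
((518.3414916992188, -343.2138977050781), (117.8800048828125, 41.977203369140625), 60.18410873413086) [[470.79998779296875, -383.8999938964844], [507.20001220703125, -404.79998779296875], [565.9000244140625, -302.5], [529.4000244140625, -281.6000061035156]]
```

View pics/c7.png

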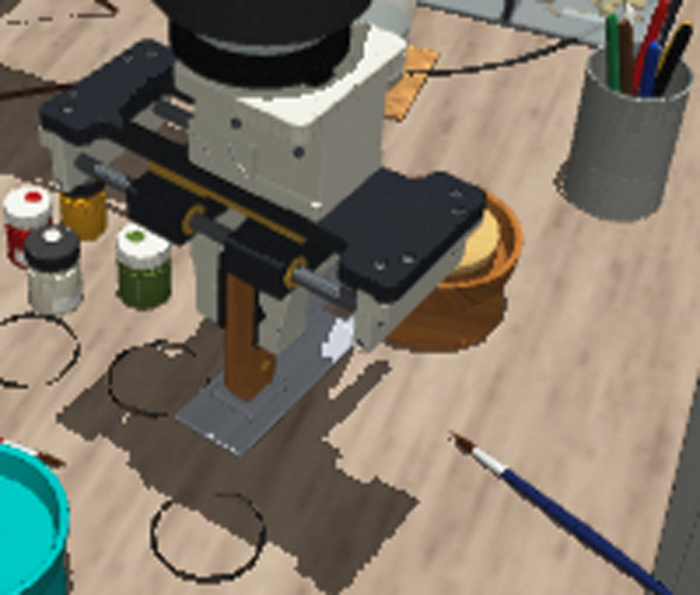

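Fork is fully out and the lid remains in the dish. Next I return the lifter to its original spot and heading.

Request:
servo_tool([
  {"dx":0,"dy":-0.01,"dz":0,"jaw":0,"roll":0},
  {"dx":0,"dy":-0.015,"dz":0,"jaw":0,"roll":-2},
  {"dx":0,"dy":-0.015,"dz":0,"jaw":0,"roll":-5},
  {"dx":0,"dy":-0.009,"dz":0,"jaw":0,"roll":-7},
  {"dx":0,"dy":0,"dz":0,"jaw":0,"roll":-8},
  {"dx":0,"dy":0,"dz":-0.005,"jaw":0,"roll":-8},
  {"dx":0,"dy":0,"dz":-0.01,"jaw":0,"roll":-7},
  {"dx":0,"dy":0,"dz":-0.012,"jaw":0,"roll":-4},
  {"dx":0,"dy":0,"dz":-0.012,"jaw":0,"roll":-0.5},
  {"dx":0,"dy":0,"dz":-0.008,"jaw":0,"roll":0},
])

```text
t: 18.05
eef_pos: [0.5076, -0.4114, 0.0676]
ee_rot: [3.141, -0.001, -2.82]
force: [-0.1, 0.1, -1.3]
width: 0.0181
gripper_force: 45.0
```

Request:
servo_tool([
  {"dx":0,"dy":0,"dz":-0.006,"jaw":0,"roll":0},
  {"dx":0,"dy":0,"dz":-0.004,"jaw":0,"roll":0},
  {"dx":0,"dy":0,"dz":-0.002,"jaw":0,"roll":0},
  {"dx":0,"dy":0,"dz":-0.0015,"jaw":0,"roll":0},
  {"dx":0,"dy":0,"dz":-0.001,"jaw":0,"roll":0},
  {"dx":0,"dy":0,"dz":-0.001,"jaw":0,"roll":0},
  {"dx":0,"dy":0,"dz":-0.001,"jaw":0,"roll":0},
  {"dx":0,"dy":0,"dz":0,"jaw":0,"roll":0},
  {"dx":0,"dy":0,"dz":0,"jaw":0,"roll":0},
  {"dx":0,"dy":0,"dz":0,"jaw":0,"roll":0},
])

```text
t: 19.3
eef_pos: [0.5079, -0.4112, 0.0523]
ee_rot: [-3.141, 0.0, -2.82]
force: [-0.9, 0.8, 2.4]
width: 0.0181
gripper_force: 45.0
```

The vertical force flipped, so the plate is on the desk. Opening and rising.

Request:
servo_tool([
  {"dx":0,"dy":0,"dz":0,"jaw":0.25,"roll":0},
  {"dx":0,"dy":0,"dz":0,"jaw":0.4,"roll":0},
  {"dx":0,"dy":0,"dz":0,"jaw":0.6,"roll":0},
  {"dx":0,"dy":0,"dz":0,"jaw":0.9,"roll":0},
  {"dx":0,"dy":0,"dz":0,"jaw":0.9,"roll":0},
  {"dx":0,"dy":0,"dz":0,"jaw":0.9,"roll":0},
  {"dx":0,"dy":0,"dz":0,"jaw":0.9,"roll":0},
  {"dx":0,"dy":0,"dz":0,"jaw":0.9,"roll":0},
  {"dx":0,"dy":0,"dz":0.01,"jaw":0.9,"roll":0},
  {"dx":0,"dy":0,"dz":0.02,"jaw":0.9,"roll":0},
])

```text
t: 20.55
eef_pos: [0.5074, -0.411, 0.0822]
ee_rot: [3.141, -0.001, -2.82]
force: [0.5, -0.5, 1.0]
width: 0.079
gripper_force: 0.0
```

Request:
servo_tool([
  {"dx":0,"dy":0,"dz":0.03,"jaw":0.9,"roll":0},
  {"dx":0,"dy":0,"dz":0.03,"jaw":0.9,"roll":0},
  {"dx":0,"dy":0,"dz":0.03,"jaw":0.9,"roll":0},
  {"dx":-0.03,"dy":-0.024,"dz":0.02,"jaw":0.9,"roll":0},
  {"dx":-0.035,"dy":-0.028,"dz":0.02,"jaw":0.9,"roll":0},
  {"dx":-0.035,"dy":-0.028,"dz":0.01,"jaw":0.9,"roll":0},
  {"dx":-0.035,"dy":-0.028,"dz":0,"jaw":0.9,"roll":0},
  {"dx":-0.035,"dy":-0.028,"dz":0,"jaw":0.9,"roll":0},
  {"dx":-0.035,"dy":-0.028,"dz":0,"jaw":0.9,"roll":0},
  {"dx":0,"dy":0,"dz":0,"jaw":0.9,"roll":0},
])

```text
t: 21.8
eef_pos: [0.3003, -0.5767, 0.2228]
ee_rot: [-3.141, -0.0, -2.824]
force: [1.0, 0.6, -0.3]
width: 0.0788
gripper_force: 0.0
```

Run:
```python
from pl import *
shot('top','top8'); shot('side','side8'); print(get_state()['t'])
plate('side8',np.array([.5075,-.4115]),.004,18.4)
X,p,d=cloud('top8'); P=X[d>0]
R=np.array([.5997,-.2042]); r=np.hypot(*(P[:,:2]-R).T)
for a,b,rr in((.08,.095,.03),(.055,.062,.037)):
    Q=P[(r<rr)&(P[:,2]>a)&(P[:,2]<b)]; print(len(Q),cv2.minEnclosingCircle((Q[:,:2]*1000).astype(np.float32)),np.median(Q[:,2]))
a=cv2.imread('pics/top8.png')[80:320,180:480]
cv2.imwrite('pics/c8.png',cv2.resize(a,None,fx=2.4,fy=2.4))
```

```text
21.9
side8 n 1444 pitch/roll slope [-0.0046 -0.0039] z at handle 0.0031 z at seat 0.0027 z5..95 [-0.0004  0.003   0.0081]
((546.5792846679688, -399.7816162109375), (154.48619079589844, 46.602787017822266), 18.509157180786133) [[465.8999938964844, -402.20001220703125], [480.70001220703125, -446.3999938964844], [627.2000122070312, -397.3999938964844], [612.4000244140625, -353.20001220703125]]
112 ((599.8577880859375, -202.4103546142578), 13.474273681640625) 0.08372073194896032
593 ((599.6570434570312, -202.62139892578125), 35.70895004272461) 0.05730489061344396
```

View pics/c8.png

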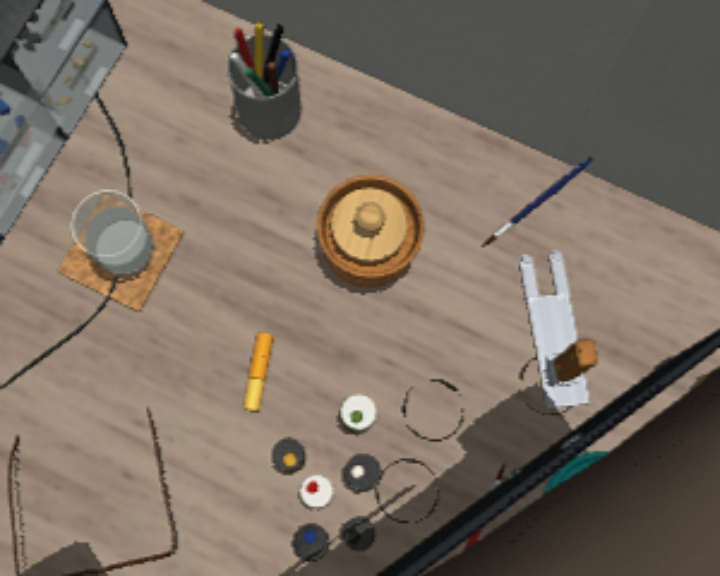

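The lid lies level and centred in the dish at crop (370,225). The lifter stands back at its start spot (555,330), and the cup is upright on its coaster at (115,235). Handing in.

```bash
python3 -c "
from station import *
print(job_done())"
```

```text
the job is handed in; nothing more can be done
None
```

The job is handed in: the lid lies level in the wooden rest within about 2 mm of centre, the lifter stands back at its start spot, and the cup is upright on its coaster. It finished at about 22 s of the 48 s; no verdict was returned.

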